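# Lock the next stage onto the filter tower

### The arm

A 6-joint arm with a two-finger parallel gripper is mounted at the origin on the work surface. World frame = base frame: x ahead of the robot, y to its left, z up, the work surface at z = 0. Lengths are in m, angles in rad, forces in N, time in s.
With the tool pointing down it reaches from about 0.35 to 0.775 m from the base axis. Payload 7.3 kg.
Tool frame: the origin (TCP) lies at the very end of the fingers, on their centre line; the grasp point (between the pads) lies 19 mm behind it (pinch_z is the distance from the TCP to the grasp point, in m); z points along the fingers, y is the line along which they close (so a half turn about z gives the same grasp; the last joint's range is limited). The gripper opens to 92 mm and grips with 3 to 60 N. Pads are 19 mm wide; open, the fingers measure 130 mm over their backs; the gripper's body (75 mm by 190 mm) begins 47 mm behind the grasp point.
Start: joints at [-1.447, 0.342, 1.524, -0, 1.275, -0.146], TCP at [0.14, -0.506, 0.227] pointing down, gripper open.
Joint ranges: [-2.53, 2.53], [-0.77, 2.02], [0.04, 2.7], [-1, 4.14], [0.28, 2.66], [-3.11, 3.11]. Speed limits (rad/s): [2.57, 2.57, 3.14, 3.14, 3.14, 3.14].

### API

Orientations are given as [roll, pitch, yaw] about the fixed x, y, z axes, in that order (R = Rz(yaw) Ry(pitch) Rx(roll)).
In Python, from cell import * gives the robot as it stands.
- The arm moves only by the tool arm_command, never from a script. Its arguments are lists of equal length, an entry for each row: "fingers": the gripper command: -1 is fully open, 1 is shut, values between are in proportion; "travel": the shift along the tool's x, y, z in m, a list of three; "dr": the turn, a rotation vector about the tool's x, y, z in degrees, a list of three. In form: {"fingers": [fingers, ...], "travel": [[x, y, z], ...], "dr": [[wx, wy, wz], ...]}. A call has 1 to 8 rows; each row is the pose to reach, as a shift and turn from the pose commanded when the call began, along the tool's axes at that moment; what a row does not reach only later rows make up. A row lasts 1/12 s, in which the tool goes at most 41.7 mm and 7.16 degrees, less where a joint would pass 70% of its speed; a pose out of reach is approached as far as the arm can. A call with a gripper value outside its range is refused whole. The fingers move at their own pace and stop on an object; "squeeze" is the grip in N (left out, the last holds). Time passes only in rows, so rows that repeat a pose let the fingers close. It gives the time, the measured TCP pose, the force, the opening and the grip force at its end, in the units of the state.
- observe(): the state, without advancing time (a new reading comes with each control period).
- read_camera(name): name is "scene" or "top" or "wrist"; returns a dict with "color" (400x640x3 uint8, blue, green, red), "z_map" (400x640 float32, m along the optical axis (not along the pixel's ray), 0 where there is no reading), "fx", "fy", "cx", "cy" (pixels), "R" (3x3) and "t" (3): a world point X has camera coordinates R X + t. Camera axes: x right, y down, z forward; pixel columns grow to the right and rows downward; lengths in m; the calibration is good to about 2 mm. A picture is of the moment at which its call begins.
- hand_in(): hands the job in; it is judged then, once.
The state is a dict: "time": time; "qpos": joint angles; "qvel": joint speeds; "joint_efforts": joint torques, N m; "tool_pos": TCP position; "tool_rot": TCP orientation; "contact_force": force on the tool from outside, world axes, zero at the start; "torque": the same for the moment, N m; "opening": finger opening in m; "grip_force": force on a finger pad.
Only numpy, scipy, OpenCV 4.12 (cv2) and the standard library are available. Lean on these libraries where they do the work, as an engineer would, in place of code of your own. Each camera call takes 0.05 s, during which the arm holds its last target. There are 200 camera calls.

### The job

The rinsed filter stage is lying on the draining mat: stand it upright and stack it on top of the filter stand, lugs down through the two slots until it sits fully home, then give it a quarter turn clockwise (seen from above) as far as its stop, so that it is locked. Let go of it, and leave the beakers alone.

Things in the scene. Friction and masses are not known exactly. Their poses are not given: they have to be found in the camera images.
- stage_center (a point): Loose filter stage, white and clear plastic, 128 mm long, about 0.16 kg; point on its axis, half-way. z: along the axis from lug end to top end; x: through lugs, wall ribs and top slots (a half turn about z changes nothing). Clear wall 56 mm across between two octagonal collars 64 mm across flats, flats on +-x, +-y and diagonals. At first it lies on one flat on the mat, axis level, x upright.
- stage_lugs (a point): Centre of the stage's lug end, 64 mm along -z from its centre, same axes. Spigot 41 mm across, 20 mm long, its last 6 mm tapering to 35 mm; then the lower octagonal collar, 14 mm long, whose underside is the shoulder that seats (44 mm from the centre). Two lugs on +-x, 9 to 14 mm from the shoulder, 11 mm wide, reaching 26 mm from the axis. Standing on the mat, the stage rests on this end.
- stage_top (a point): Centre of the stage's open top end, 64 mm along +z from its centre, same axes. The upper octagonal collar is 30 mm long from here down, 64 mm across flats, with a socket like the stand's inside it.
- stand_socket (a point): Centre of the flat top face of the stand's bayonet socket, 122 mm above the table, z up. Bore 45 mm across, 23 mm deep. Two slots on its +-x, 17 mm wide, out to 28 mm from the axis: the stage enters with its x along this x, either way round. Once the shoulder rests on this face the stage turns, clockwise only, 90 degrees to a hard stop: its x then lies along this y. Only light friction.
- stand: Filter stand, bolted to the table; origin under its foot, axes as the socket's. Steel foot 130 mm across, 10 mm thick; outlet spout 30 mm up, reaching 50 mm along -y; above it a white and clear column no wider than the stage, octagonal at the top, flats on +-x, +-y and diagonals, 64 mm across flats.
- mat: Grey draining mat, 250 x 250 mm, 3 mm thick, firm, fixed to the table; origin at the centre of its underside. The stage lies on it, its top end pointing along the mat's +y within about 20 degrees, and can be stood up on it.
- beaker_small_center (a point): Glass beaker, 66 mm across the rim, 82 mm tall, standing; point on its axis half-way up. Bystander.
- beaker_large_center (a point): Glass beaker, 82 mm across the rim, 105 mm tall, standing; point on its axis half-way up. Bystander.
There are look-alikes about, which are no part of the job. Leave any pink or red look-alike of the stand alone.

How it is judged:
By the outcome, as a careful person would: the job done as asked, in the order asked, and still so for the second after the job is handed in, with the robot touching nothing.
It also fails if it takes over 61 s, if anything falls off the work surface, if the arm or the gripper's body presses on something with over 40 N, if the wrist force passes 120 N, or if a joint passes its speed limit or range.

## Working session

There is one attempt and no reset: what is moved stays moved. The work goes in short steps, Python scripts to look and compute and a tool call to move; the robot and the scene stay as the last step left them, time stands still between calls to the robot, and variables do not carry over. Pictures are saved under pics/ and viewed, at most 10 in all, crops included, and the job is handed in when it is done.

Besides the shell and the picture viewer there is one more tool, called as name(argument=value, ...) on one line, values as JSON. arm_command: Moves the arm, as the interface text tells. Its arguments: {"type":"object","properties":{"fingers":{"type":"array","items":{"type":"number"}},"travel":{"type":"array","items":{"type":"array","items":{"type":"number"}}},"dr":{"type":"array","items":{"type":"array","items":{"type":"number"}}},"squeeze":{"type":"number"}},"required":["fingers","travel","dr"]}

```bash
ls; mkdir -p pics; python3 - <<'E'
from cell import *
import cv2,numpy as np
s=observe();print({k:np.round(v,3) for k,v in s.items()})
for n in("scene","top"):
    c=read_camera(n);cv2.imwrite(f"pics/{n}0.png",c["color"]);np.savez(f"{n}0.npz",**c);print(n,c["fx"],c["fy"],c["cx"],c["cy"],c["R"].round(3),c["t"].round(3))
E
```

```text
pics
{'time': np.float64(0.0), 'qpos': array([-1.447,  0.343,  1.525, -0.   ,  1.275, -0.146]), 'qvel': array([-0.001, -0.   ,  0.002,  0.   ,  0.   ,  0.   ]), 'joint_efforts': array([  0.   , -43.124, -24.422,   0.072,   0.056,  -0.   ]), 'tool_pos': array([ 0.14 , -0.506,  0.226]), 'tool_rot': array([-3.14, -0.  ,  0.27]), 'contact_force': array([ 1.038, -0.147, -0.012]), 'torque': array([-0.008,  0.021, -0.01 ]), 'grip_force': np.float64(0.0), 'opening': np.float64(0.092)}
scene 361.96977443224296 361.96977443224296 316.5932616363965 209.42917460672194 [[ 0.15   0.989  0.014]
 [ 0.805 -0.114 -0.582]
 [-0.573  0.099 -0.813]] [-0.07  -0.368  1.22 ]
top 384.6473257230442 384.6473257230442 323.81145132635993 197.80050806701524 [[-0.021 -1.     0.021]
 [-0.987  0.017 -0.157]
 [ 0.156 -0.024 -0.987]] [-0.034  0.518  0.992]
```

View pics/scene0.png

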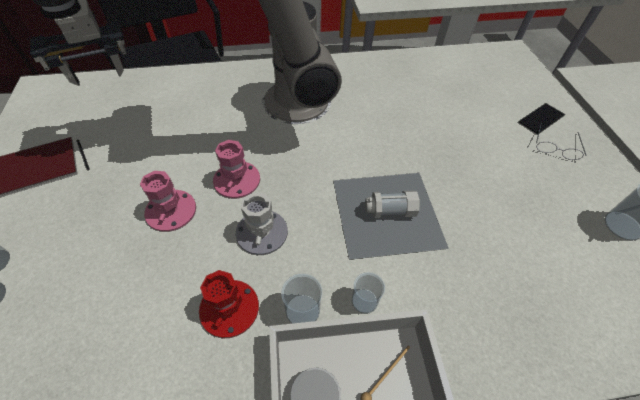

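View pics/top0.png

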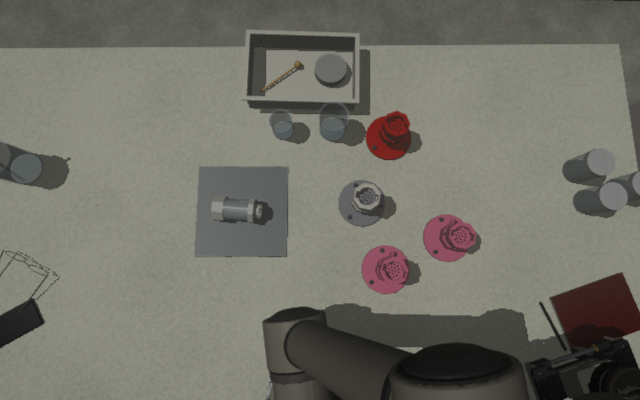

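In the scene view, the stage lies on the mat at (393,205), which is (237,209) in the top view. It is the only thing that matches the description. There are four candidates for the stand: white/steel at scene (258,220) / top (366,198), pink at scene (232,165) and (162,190), and red at scene (220,295). I choose the white one and check it, along with the stage, in an enlarged crop.

```bash
cat > h.py <<'E'
import numpy as np,cv2
def world(c,u,v,z=None):
    u=np.asarray(u,float);v=np.asarray(v,float)
    d=c["z_map"][v.astype(int),u.astype(int)] if z is None else z
    P=np.stack([(u-c["cx"])/c["fx"]*d,(v-c["cy"])/c["fy"]*d,d],-1)
    return (P-c["t"])@c["R"]
def cloud(c):
    v,u=np.mgrid[0:400,0:640]; return world(c,u,v)
def proj(c,X):
    p=np.atleast_2d(X)@c["R"].T+c["t"]; return np.c_[p[:,0]/p[:,2]*c["fx"]+c["cx"],p[:,1]/p[:,2]*c["fy"]+c["cy"]]
E
python3 - <<'E'
from h import *
T=np.load("top0.npz");S=np.load("scene0.npz")
a=T["color"][175:245,195:275];b=T["color"][170:230,335:405]
c=S["color"][175:235,350:430];d=S["color"][185:255,225:295]
r=lambda x:cv2.resize(x,(400,300) if 0 else (x.shape[1]*5,x.shape[0]*5),interpolation=cv2.INTER_CUBIC)
o=np.zeros((700,780,3),np.uint8)
for im,(y,x) in zip(map(r,(a,b,c,d)),((0,0),(0,405),(355,0),(355,405))):
    h=min(im.shape[0],345 if y else 350);w=min(im.shape[1],780-x);o[y:y+h,x:x+w]=im[:h,:w]
cv2.imwrite("pics/crop.png",cv2.resize(o,(668,600),interpolation=cv2.INTER_AREA))
for n,c in(("T",T),("S",S)):
    P=cloud(c); ok=c["z_map"]>0
    # stage: above mat
    box=(245,195,275,245)
    if n=="T": m=np.zeros((400,640),bool);m[180:240,200:285]=1;ms=np.zeros_like(m);ms[170:235,335:405]=1
    else: m=np.zeros((400,640),bool);m[180:230,355:430]=1;ms=np.zeros_like(m);ms[185:255,230:292]=1
    q=P[m&ok&(P[...,2]>.02)&(P[...,2]<.09)];print(n,"stage",len(q),q.mean(0).round(4),q.min(0).round(4),q.max(0).round(4))
    u,s,vt=np.linalg.svd(q[:,:2]-q[:,:2].mean(0),full_matrices=False);print(vt[0].round(3),np.ptp((q[:,:2]-q[:,:2].mean(0))@vt[0]))
    q=P[ms&ok&(abs(P[...,2]-.122)<.006)];print("stand top",len(q),q.mean(0).round(4),q.min(0).round(4),q.max(0).round(4))
    q=P[ms&ok&(abs(P[...,2]-.010)<.005)];print("foot",len(q),q.mean(0).round(4),q.min(0).round(4),q.max(0).round(4))
    g=c["color"].astype(int)
# mat corners top
for n,c,m in(("T",T,[(199,167),(288,167),(288,257),(195,256)]),):
    print(world(c,*np.array(m).T).round(4))
E
```

```text
T stage 1110 [0.4899 0.1883 0.058 ] [0.4564 0.121  0.022 ] [0.529  0.2527 0.0734]
[-0.093 -0.996] 0.12875300093109426
stand top 279 [ 0.5079 -0.1473  0.1228] [ 0.4744 -0.1793  0.1161] [ 0.5406 -0.1142  0.1274]
foot 1056 [ 0.499  -0.1442  0.0107] [ 0.4193 -0.2699  0.005 ] [ 0.6002 -0.0749  0.015 ]
S stage 1193 [0.5039 0.1866 0.0531] [0.4563 0.1209 0.0201] [0.5299 0.2522 0.0696]
[-0.145 -0.989] 0.13011011425035623
stand top 332 [ 0.5098 -0.1474  0.1211] [ 0.4751 -0.1807  0.116 ] [ 0.5413 -0.1144  0.1251]
foot 1417 [ 0.4978 -0.1542  0.0098] [ 0.3492 -0.2233  0.005 ] [ 0.5733 -0.0825  0.0149]
[[ 6.171e-01  3.029e-01  3.100e-03]
 [ 6.140e-01  5.430e-02 -0.000e+00]
 [ 3.628e-01  5.590e-02 -6.000e-04]
 [ 3.706e-01  3.069e-01  1.200e-03]]
```

View pics/crop.png

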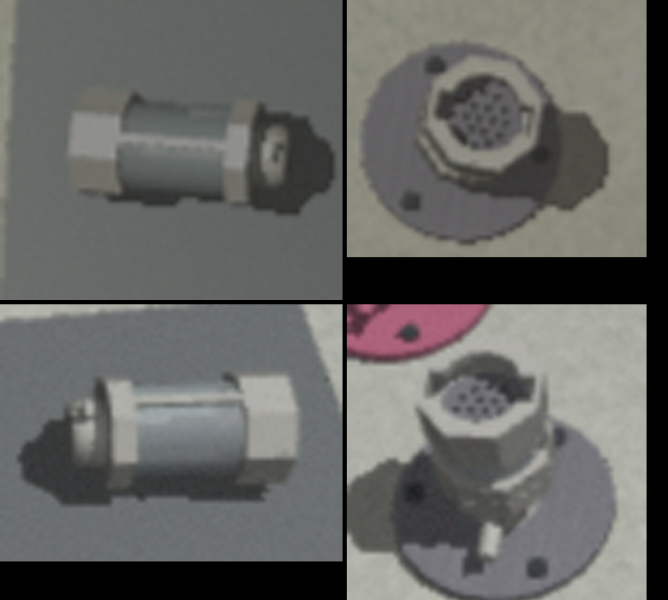

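The picture confirms both choices. In the top view, the stage's long collar (its top end) is on the left at (218,211) and its lug end on the right at (262,211). The white stand's socket is at about (367,197), with slots roughly left and right. Next I'll refine the stage axis and the slot angle.

```bash
python3 - <<'E'
from h import *
for n in("top","scene"):
    c=np.load(n+"0.npz");P=cloud(c);ok=c["z_map"]>0
    x,y,z=P[...,0],P[...,1],P[...,2]
    m=ok&(x>.44)&(x<.55)&(y>.10)&(y<.27)&(z>.0625)&(z<.075)
    q=P[m];print(n,len(q),np.median(q[:,2]))
    r=cv2.minAreaRect(q[:,:2].astype(np.float32)*1000);print(r)
    for lo,hi in((.225,.25),(.15,.175),(.17,.22)):
        k=q[(q[:,1]>lo)&(q[:,1]<hi)]; print(lo,len(k),k.mean(0).round(4), (k[:,0].min().round(4),k[:,0].max().round(4)) if len(k) else 0)
    # stand face polar occupancy
    m=ok&(abs(z-.122)<.005)&(np.hypot(x-.509,y+.1473)<.045)
    q=P[m][:,:2];ctr=(q.min(0)+q.max(0))/2
    for it in range(1):
        d=q-np.array([.5085,-.1474]);r=np.hypot(*d.T);a=np.degrees(np.arctan2(d[:,1],d[:,0]))%360
        k=(r>.023)&(r<.028);print(ctr,np.histogram(a[k],bins=np.arange(0,361,15))[0]);
        rr=[round(float(r[(a>=t)&(a<t+15)].max()*1000),1) for t in range(0,360,15) if ((a>=t)&(a<t+15)).any()];print(rr)
    print(cv2.minAreaRect((q*1000).astype(np.float32)))
E
```

```text
top 414 0.06625714446963754
((491.675537109375, 190.44244384765625), (119.46582794189453, 42.19810485839844), 85.48976135253906)
0.225 136 [0.4961 0.2371 0.0672] (np.float64(0.4762), np.float64(0.516))
0.15 84 [0.4882 0.1605 0.0661] (np.float64(0.4697), np.float64(0.5064))
0.17 133 [0.493  0.196  0.0649] (np.float64(0.4782), np.float64(0.513))
[ 0.50752596 -0.14677032] [4 7 5 5 0 0 2 6 4 4 5 5 6 5 5 5 0 0 5 4 5 6 4 6]
[32.4, 33.5, 31.5, 33.6, 32.4, 32.5, 33.8, 32.8, 32.7, 33.8, 32.9, 33.0, 34.5, 32.9, 32.1, 34.3, 32.0, 32.1, 32.9, 32.6, 31.9, 34.2, 33.8, 31.7]
((508.32403564453125, -147.35997009277344), (64.10551452636719, 64.0051040649414), 33.470069885253906)
scene 303 0.06620132351002041
((494.0581359863281, 190.62728881835938), (120.32884979248047, 37.37229919433594), 85.99832153320312)
0.225 107 [0.499  0.2372 0.0662] (np.float64(0.4791), np.float64(0.5157))
0.15 59 [0.4905 0.1603 0.066 ] (np.float64(0.4738), np.float64(0.5065))
0.17 82 [0.4943 0.1968 0.0651] (np.float64(0.4812), np.float64(0.5148))
[ 0.50820305 -0.14759122] [5 7 4 5 0 0 5 5 6 6 9 6 4 6 7 8 0 0 2 5 6 5 7 6]
[33.8, 33.3, 33.1, 34.5, 32.2, 32.5, 33.5, 32.6, 31.9, 33.2, 34.8, 32.5, 34.6, 32.3, 32.8, 34.8, 32.4, 31.0, 34.0, 32.6, 32.0, 33.4, 33.5, 32.6]
((507.92559814453125, -147.06410217285156), (63.961544036865234, 65.47735595703125), 78.75621032714844)
```

arm_command(fingers=[-1,-1,-1,-1,-1,-1,-1,-1], travel=[[0,0,-0.04],[0.03,-0.02,-0.07],[0.06,-0.04,-0.1],[0.09,-0.06,-0.1],[0.12,-0.08,-0.1],[0.15,-0.1,-0.1],[0.18,-0.12,-0.1],[0.21,-0.14,-0.1]], dr=[[0,0,0],[0,0,0],[0,0,0],[0,0,0],[0,0,0],[0,0,0],[0,0,0],[0,0,0]])

```text
time: 0.77
tool_pos: [0.3057, -0.3134, 0.3266]
tool_rot: [-3.141, 0.0, 0.27]
contact_force: [-0.0, -0.5, 0.2]
opening: 0.0918
grip_force: 0.0
```

```bash
cat >> h.py <<'E'
from scipy.spatial.transform import Rotation as Ro
PZ=.019
def tool(a_deg,tilt):
    """tool down with its x along heading a_deg, then turned by tilt (deg) about its y"""
    return Ro.from_euler('z',a_deg,degrees=True)*Ro.from_euler('x',180,degrees=True)*Ro.from_euler('y',tilt,degrees=True)
def go(s,grasp,R,back=0.):
    R0=Ro.from_euler('xyz',s["tool_rot"]);z=R.as_matrix()[:,2]
    tcp=np.array(grasp)+z*(PZ-back)
    print("now",np.round(s["tool_pos"],4),"tcp",tcp.round(4),"travel",R0.inv().apply(tcp-s["tool_pos"]).round(4),"dr",np.degrees((R0.inv()*R).as_rotvec()).round(1))
E
python3 - <<'E'
from cell import *
from h import *
s=observe()
go(s,[.4973,.2337,.035],tool(84,-30),.12)
go(s,[.4973,.2337,.035],tool(84,0),.15)
E
```

```text
now [ 0.3057 -0.3134  0.3266] tcp [0.5026 0.2839 0.1225] travel [ 0.3488 -0.5233  0.2042] dr [-17.9 -26.3 -66.9]
now [ 0.3057 -0.3134  0.3266] tcp [0.4973 0.2337 0.166 ] travel [ 0.3304 -0.4763  0.1607] dr [ -0.   -0.  -68.6]
```

arm_command(fingers=[-1,-1,-1,-1,-1,-1,-1,-1], travel=[[0.33,-0.476,0],[0.33,-0.476,0],[0.33,-0.476,0],[0.33,-0.476,0],[0.33,-0.476,0],[0.33,-0.476,0],[0.33,-0.476,0],[0.33,-0.476,0]], dr=[[0,0,-68.6],[0,0,-68.6],[0,0,-68.6],[0,0,-68.6],[0,0,-68.6],[0,0,-68.6],[0,0,-68.6],[0,0,-68.6]])

```text
time: 1.43
tool_pos: [0.415, 0.0017, 0.3266]
tool_rot: [3.142, 0.0, 1.276]
contact_force: [1.7, -0.6, 0.1]
opening: 0.0916
grip_force: 0.0
```

```bash
python3 - <<'E'
from cell import *
from h import *
s=observe();print(s["tool_rot"].round(3),s["qpos"].round(3))
c=read_camera("wrist");cv2.imwrite("pics/w1.png",c["color"]);np.savez("w1.npz",**c)
go(s,[.4973,.2337,.035],tool(84,-30),.12)
E
```

```text
[3.142 0.    1.276] [-0.181  0.069  1.6   -0.     1.473  0.114]
now [0.415  0.0017 0.3266] tcp [0.5026 0.2839 0.1225] travel [0.2955 0.0017 0.2041] dr [ -2.9 -29.9 -10.6]
```

arm_command(fingers=[-1,-1,-1,-1,-1,-1,-1,-1], travel=[[0.295,0.002,0.2],[0.295,0.002,0.2],[0.295,0.002,0.2],[0.295,0.002,0.2],[0.295,0.002,0.2],[0.295,0.002,0.2],[0.295,0.002,0.2],[0.295,0.002,0.2]], dr=[[-2.9,-29.9,-10.6],[-2.9,-29.9,-10.6],[-2.9,-29.9,-10.6],[-2.9,-29.9,-10.6],[-2.9,-29.9,-10.6],[-2.9,-29.9,-10.6],[-2.9,-29.9,-10.6],[-2.9,-29.9,-10.6]])

```text
time: 2.15
tool_pos: [0.4967, 0.2595, 0.141]
tool_rot: [-3.141, 0.525, 1.461]
contact_force: [0.9, 0.7, 0.9]
opening: 0.0918
grip_force: 0.0
```

```bash
python3 - <<'E'
from cell import *
from h import *
s=observe();print(s["tool_rot"].round(3),s["qpos"].round(3))
c=read_camera("wrist");cv2.imwrite("pics/w2.png",c["color"]);np.savez("w2.npz",**c)
go(s,[.4973,.2337,.035],tool(84,-30),.12)
go(s,[.4973,.2337,.035],tool(84,-30),0)
E
```

```text
[-3.141  0.525  1.461] [ 0.567  0.704  1.272 -0.402  1.518  0.771]
now [0.4967 0.2595 0.141 ] tcp [0.5026 0.2839 0.1225] travel [0.0309 0.0031 0.0035] dr [-0.2  0.1 -0.3]
now [0.4967 0.2595 0.141 ] tcp [0.4963 0.2243 0.0185] travel [0.031  0.0035 0.1235] dr [-0.2  0.1 -0.3]
```

View pics/w2.png

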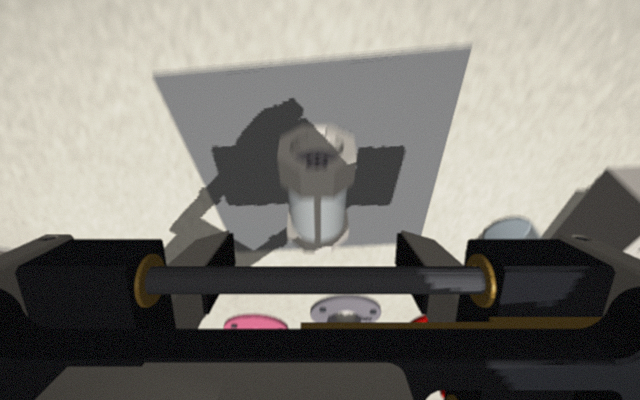

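The wrist view shows the stage's open top end at (317,160). It is centred between the fingers, whose inner edges are at columns 235 and 397, so the aim is good. Now descend.

arm_command(fingers=[-1,-1,-1,-1,-1,-1,-1,-1], travel=[[0.031,0.003,0.004],[0.031,0.003,0.03],[0.031,0.003,0.06],[0.031,0.003,0.09],[0.031,0.003,0.11],[0.031,0.003,0.121],[0.031,0.003,0.121],[0.031,0.003,0.121]], dr=[[0,0,0],[0,0,0],[0,0,0],[0,0,0],[0,0,0],[0,0,0],[0,0,0],[0,0,0]])

```text
time: 2.87
tool_pos: [0.4967, 0.2237, 0.0232]
tool_rot: [3.14, 0.524, 1.458]
contact_force: [0.7, 0.4, 0.3]
opening: 0.0915
grip_force: 0.0
```

arm_command(fingers=[0.6,1,1,1,1,1], travel=[[0,0,0],[0,0,0],[0,0,0],[0,0,0],[0,0,0],[0,0,0]], dr=[[0,0,0],[0,0,0],[0,0,0],[0,0,0],[0,0,0],[0,0,0]], squeeze=30)

```text
time: 3.37
tool_pos: [0.4965, 0.224, 0.0234]
tool_rot: [3.14, 0.523, 1.459]
contact_force: [-0.4, 1.2, 3.3]
opening: 0.0638
grip_force: 30.0
```

```bash
python3 - <<'E'
from cell import *
from h import *
s=observe()
go(s,[.497,.235,.155],tool(84,-30))
go(s,[.497,.235,.155],tool(84,15))
go(s,[.497,.235,.155],tool(84,60))
E
```

```text
now [0.4965 0.224  0.0234] tcp [0.496  0.2256 0.1385] travel [-0.0563 -0.0005 -0.1005] dr [-0.1 -0.  -0.4]
now [0.4965 0.224  0.0234] tcp [0.4975 0.2399 0.1366] travel [-0.0428 -0.0006 -0.106 ] dr [ 0.  45.  -0.4]
now [0.4965 0.224  0.0234] tcp [0.4987 0.2514 0.1455] travel [-0.0373 -0.0006 -0.1194] dr [ 0.2 90.  -0.4]
```

arm_command(fingers=[1,1,1,1,1,1,1,1], travel=[[-0.008,0,-0.014],[-0.025,0,-0.045],[-0.042,0,-0.075],[-0.056,0,-0.1],[-0.054,0,-0.101],[-0.052,0,-0.102],[-0.05,0,-0.103],[-0.048,0,-0.104]], dr=[[0,0,0],[0,0,0],[0,0,0],[0,6,0],[0,13,0],[0,20,0],[0,27,0],[0,34,0]])

```text
time: 4.03
tool_pos: [0.498, 0.2344, 0.1383]
tool_rot: [3.137, -0.076, 1.46]
contact_force: [-0.5, 0.6, -1.8]
opening: 0.0636
grip_force: 30.0
```

```bash
python3 - <<'E'
from cell import *
from h import *
s=observe();print(s["qpos"].round(3),s["opening"],s["grip_force"])
go(s,[.497,.235,.155],tool(84,15))
go(s,[.497,.235,.155],tool(84,60))
E
```

```text
[0.26  0.451 1.62  0.08  1.04  0.332] 0.0635691534032252 29.978885400773834
now [0.498  0.2344 0.1383] tcp [0.4975 0.2399 0.1366] travel [ 0.0053 -0.0011  0.002 ] dr [ 0.3 10.7 -0.3]
now [0.498  0.2344 0.1383] tcp [0.4987 0.2514 0.1455] travel [ 0.0175 -0.0011 -0.0059] dr [ 0.4 55.7 -0.2]
```

arm_command(fingers=[1,1,1,1,1,1,1,1], travel=[[0.002,0,0],[0.004,0,0],[0.007,0,-0.001],[0.009,0,-0.002],[0.011,0,-0.003],[0.014,-0.001,-0.004],[0.016,-0.001,-0.005],[0.017,-0.001,-0.006]], dr=[[0,7,0],[0,14,0],[0,21,0],[0,28,0],[0,35,0],[0,42,0],[0,49,0],[0.4,55.7,-0.2]])

```text
time: 4.7
tool_pos: [0.4988, 0.2499, 0.1449]
tool_rot: [3.141, -1.047, 1.464]
contact_force: [-0.7, 0.8, -2.4]
opening: 0.0637
grip_force: 30.0
```

```bash
python3 - <<'E'
from cell import *
from h import *
s=observe();print(s["qpos"].round(3),s["opening"],s["grip_force"])
c=read_camera("scene");np.savez("s1.npz",**c)
o=c["color"][100:300,240:500];cv2.imwrite("pics/s1.png",cv2.resize(o,None,fx=3,fy=3,interpolation=cv2.INTER_CUBIC))
go(s,[.497,.235,.155],tool(84,60))
go(s,[.497,.235,.113],tool(84,60))
E
```

```text
[-0.214  0.596  1.935  1.172  1.206 -0.915] 0.06369198222314469 29.977713149514784
now [0.4988 0.2499 0.1449] tcp [0.4987 0.2514 0.1455] travel [ 0.0012 -0.0003  0.001 ] dr [ 0.1 -0.  -0.1]
now [0.4988 0.2499 0.1449] tcp [0.4987 0.2514 0.1035] travel [-0.0352 -0.0003  0.022 ] dr [ 0.1 -0.  -0.1]
```

View pics/s1.png

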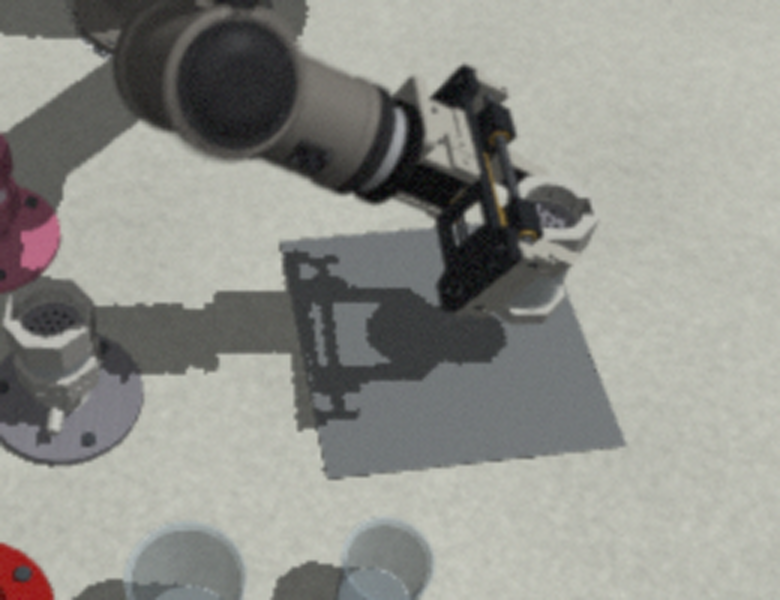

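The picture shows the stage upright in the fingers, open top at crop (555,210), above the mat. Now lower it onto the mat.

arm_command(fingers=[1,1,1,1,1,1,1,1], travel=[[-0.017,0,0.01],[-0.03,0,0.0173],[-0.0325,0,0.0188],[-0.0338,0,0.0195],[-0.0346,0,0.02],[-0.0355,0,0.0205],[-0.0355,0,0.0205],[-0.0355,0,0.0205]], dr=[[0,0,0],[0,0,0],[0,0,0],[0,0,0],[0,0,0],[0,0,0],[0,0,0],[0,0,0]])

```text
time: 5.42
tool_pos: [0.4979, 0.2512, 0.1058]
tool_rot: [-3.138, -1.044, 1.464]
contact_force: [-4.2, -3.5, 14.0]
opening: 0.0641
grip_force: 30.0
```

arm_command(fingers=[1,1,0.3,-0.3,-1,-1,-1,-1], travel=[[0,0,0],[0,0,0],[0,0,0],[0,0,0],[0,0,0],[0,0,0],[0,0,0],[0,0,0]], dr=[[0,0,0],[0,0,0],[0,0,0],[0,0,0],[0,0,0],[0,0,0],[0,0,0],[0,0,0]], squeeze=4)

```text
time: 6.08
tool_pos: [0.4982, 0.2504, 0.1032]
tool_rot: [-3.136, -1.041, 1.462]
contact_force: [0.1, 0.9, 0.2]
opening: 0.0863
grip_force: 0.0
```

arm_command(fingers=[-1,-1,-1,-1,-1,-1,-1,-1], travel=[[0,0,-0.015],[0,0,-0.04],[0,0,-0.07],[0,0,-0.1],[0.02,0,-0.13],[0.06,0,-0.15],[0.1,0,-0.15],[0.13,0,-0.15]], dr=[[0,0,0],[0,0,0],[0,0,0],[0,0,0],[0,-6,0],[0,-13,0],[0,-20,0],[0,-27,0]])

```text
time: 6.75
tool_pos: [0.4926, 0.1827, 0.2882]
tool_rot: [-3.139, -0.605, 1.461]
contact_force: [1.4, 0.2, -0.4]
opening: 0.0916
grip_force: 0.0
```

```bash
python3 - <<'E'
from cell import *
from h import *
s=observe();print(s["qpos"].round(3),s["tool_pos"].round(3),s["opening"],s["contact_force"].round(1))
c=read_camera("scene");np.savez("s2.npz",**c);t=read_camera("top");np.savez("t2.npz",**t)
for n,k in(("S",c),("T",t)):
    P=cloud(k);x,y,z=P[...,0],P[...,1],P[...,2]
    m=(k["z_map"]>0)&(x>.42)&(x<.58)&(y>.17)&(y<.31)&(abs(z-.131)<.006)
    q=P[m];print(n,len(q))
    if len(q)>20: print(q.min(0).round(4),q.max(0).round(4),cv2.minAreaRect((q[:,:2]*1000).astype(np.float32)),np.linalg.lstsq(np.c_[q[:,:2],np.ones(len(q))],q[:,2],rcond=None)[0].round(3))
o=np.hstack([c["color"][110:260,320:500],t["color"][140:290,160:340]]);cv2.imwrite("pics/st2.png",cv2.resize(o,None,fx=2.2,fy=2.2,interpolation=cv2.INTER_CUBIC))
E
```

```text
[-0.156  0.243  1.649  0.623  1.335 -0.224] [0.493 0.183 0.288] 0.09159854068248795 [ 1.4  0.2 -0.4]
S 315
[0.4626 0.2037 0.125 ] [0.5297 0.27   0.1344] ((496.302978515625, 237.3171844482422), (64.04602813720703, 66.26605224609375), 39.35172653198242) [-0.002  0.014  0.128]
T 116
[0.4736 0.2242 0.1263] [0.53   0.2688 0.1364] ((507.515625, 250.74195861816406), (30.78859519958496, 61.968841552734375), 52.09107971191406) [-0.003 -0.051  0.146]
```

View pics/st2.png

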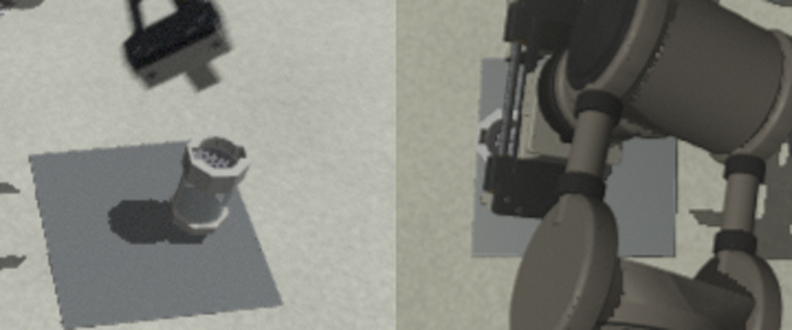

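The left half shows the stage standing free on the mat at about (215,180), with the gripper clear of it. Now regrasp it from above.

```bash
python3 - <<'E'
from cell import *
from h import *
s=observe()
go(s,[.4963,.2373,.117],tool(84.3,0),.11)
E
```

```text
now [0.4935 0.1878 0.2935] tcp [0.4963 0.2373 0.208 ] travel [-0.0082 -0.0029  0.0984] dr [  0.5 -34.8   0.2]
```

arm_command(fingers=[-1,-1,-1,-1,-1,-1,-1,-1], travel=[[0.005,0,0.01],[0.01,-0.001,0.02],[0.01,-0.002,0.04],[0.006,-0.003,0.06],[0,-0.003,0.08],[-0.008,-0.003,0.098],[-0.008,-0.003,0.098],[-0.008,-0.003,0.098]], dr=[[0,-7,0],[0,-14,0],[0,-21,0],[0,-28,0],[0.5,-34.8,0.2],[0.5,-34.8,0.2],[0.5,-34.8,0.2],[0.5,-34.8,0.2]])

```text
time: 7.52
tool_pos: [0.4923, 0.2336, 0.1993]
tool_rot: [-3.123, -0.001, 1.469]
contact_force: [-0.2, 0.2, 0.1]
opening: 0.0919
grip_force: 0.0
```

```bash
python3 - <<'E'
from cell import *
from h import *
s=observe()
go(s,[.4963,.2373,.117],tool(84.3,0))
c=read_camera("scene");t=read_camera("wrist")
for n,k in(("S",c),("W",t)):
    P=cloud(k);x,y,z=P[...,0],P[...,1],P[...,2]
    m=(k["z_map"]>0)&(x>.45)&(x<.545)&(y>.19)&(y<.29)&(abs(z-.131)<.005)
    q=P[m];print(n,len(q))
    if len(q)>20: print(q.min(0).round(4),q.max(0).round(4),cv2.minAreaRect((q[:,:2]*1000).astype(np.float32)),q[:,2].mean())
E
```

```text
now [0.4923 0.2336 0.1993] tcp [0.4963 0.2373 0.098 ] travel [0.0039 0.0055 0.1012] dr [-1.1 -0.1 -0.1]
S 272
[0.4629 0.2038 0.126 ] [0.5302 0.2693 0.1339] ((496.6305847167969, 236.84396362304688), (64.8810043334961, 64.78800964355469), 37.94124221801758) 0.13039689908484906
W 2652
[0.4623 0.2044 0.126 ] [0.5282 0.2709 0.1337] ((495.2076721191406, 237.54959106445312), (64.20108795166016, 64.15242767333984), 38.68006896972656) 0.1309357338275998
```

arm_command(fingers=[-1,-1,-1,-1,-1,-1,-1,-1], travel=[[0.004,0.005,0.01],[0.004,0.005,0.035],[0.004,0.005,0.06],[0.004,0.005,0.08],[0.004,0.005,0.095],[0.004,0.005,0.101],[0.004,0.005,0.101],[0.004,0.005,0.101]], dr=[[-1.1,0,0],[-1.1,0,0],[-1.1,0,0],[-1.1,0,0],[-1.1,0,0],[-1.1,0,0],[-1.1,0,0],[-1.1,0,0]])

```text
time: 8.28
tool_pos: [0.4982, 0.237, 0.1009]
tool_rot: [3.135, -0.003, 1.466]
contact_force: [0.8, 0.1, -1.2]
opening: 0.0918
grip_force: 0.0
```

arm_command(fingers=[0.3,1,1,1,1,1], travel=[[0,0,0],[0,0,0],[0,0,0],[0,0,0],[0,0,0],[0,0,0]], dr=[[0,0,0],[0,0,0],[0,0,0],[0,0,0],[0,0,0],[0,0,0]], squeeze=30)

```text
time: 8.78
tool_pos: [0.4973, 0.2377, 0.1]
tool_rot: [3.137, -0.003, 1.468]
contact_force: [-1.6, -0.3, 2.5]
opening: 0.0641
grip_force: 29.9
```

arm_command(fingers=[1,1,1,1,1,1,1,1], travel=[[0,0,-0.03],[0,0,-0.07],[0,0,-0.11],[0,0,-0.15],[0,0,-0.18],[0,0,-0.18],[0,0,-0.18],[0,0,-0.18]], dr=[[0,0,0],[0,0,0],[0,0,0],[0,0,0],[0,0,0],[0,0,0],[0,0,0],[0,0,0]])

```text
time: 9.45
tool_pos: [0.4957, 0.237, 0.2782]
tool_rot: [3.139, -0.001, 1.468]
contact_force: [0.4, -0.1, -1.6]
opening: 0.0642
grip_force: 29.9
```

```bash
python3 - <<'E'
from cell import *
from h import *
s=observe();print(s["tool_rot"].round(4),s["opening"],s["contact_force"].round(1))
go(s,[.508,-.1472,.29],tool(78.6,0))
E
```

```text
[ 3.1393e+00 -1.4000e-03  1.4678e+00] 0.06421550718638745 [ 0.4 -0.1 -1.6]
now [0.4957 0.237  0.2782] tcp [ 0.508  -0.1472  0.271 ] travel [-0.3809  0.0517  0.0068] dr [ 0.1 -0.1  5.5]
```

arm_command(fingers=[1,1,1,1,1,1,1,1], travel=[[-0.03,0.004,0],[-0.07,0.01,0],[-0.11,0.015,0],[-0.15,0.02,0],[-0.19,0.026,0],[-0.23,0.031,0],[-0.27,0.037,0],[-0.31,0.042,0]], dr=[[0,0,1],[0,0,2],[0,0,3],[0,0,4],[0,0,5],[0,0,5.5],[0,0,5.5],[0,0,5.5]])

```text
time: 10.12
tool_pos: [0.5051, -0.0771, 0.2767]
tool_rot: [-3.141, -0.003, 1.372]
contact_force: [1.2, 0.0, -0.5]
opening: 0.0639
grip_force: 29.9
```

arm_command(fingers=[1,1,1,1,1,1,1,1], travel=[[-0.03,0.002,0],[-0.05,0.003,0],[-0.07,0.004,0],[-0.07,0.004,0],[-0.07,0.004,0],[-0.07,0.004,0],[-0.07,0.004,0],[-0.07,0.004,0]], dr=[[0,0,0],[0,0,0],[0,0,0],[0,0,0],[0,0,0],[0,0,0],[0,0,0],[0,0,0]])

```text
time: 10.78
tool_pos: [0.4964, -0.1438, 0.2785]
tool_rot: [3.138, -0.003, 1.373]
contact_force: [0.7, -0.4, -1.6]
opening: 0.0641
grip_force: 29.9
```

```bash
python3 - <<'E'
from cell import *
from h import *
s=observe();print(s["tool_rot"].round(4),s["opening"],s["qpos"].round(2))
go(s,[.508,-.1472,.29],tool(78.6,0))
c=read_camera("scene");t=read_camera("top");np.savez("s3.npz",**c);np.savez("t3.npz",**t)
for n,k in(("S",c),("T",t)):
    P=cloud(k);x,y,z=P[...,0],P[...,1],P[...,2];ok=(k["z_map"]>0)&(np.hypot(x-.508,y+.147)<.06)
    h=np.histogram(z[ok],bins=np.arange(.1,.34,.01));print(n,h[0])
    for lo,hi in((.305,.315),(.117,.127)):
        q=P[ok&(z>lo)&(z<hi)]
        if len(q)>20: print(lo,len(q),cv2.minAreaRect((q[:,:2]*1000).astype(np.float32)))
o=np.hstack([c["color"][100:260,190:350],t["color"][120:280,280:440]]);cv2.imwrite("pics/st3.png",cv2.resize(o,None,fx=2.5,fy=2.5,interpolation=cv2.INTER_CUBIC))
E
```

```text
[ 3.1381 -0.0032  1.3733] 0.06406190332892539 [-0.43  0.29  1.46  0.    1.39 -0.24]
now [ 0.4964 -0.1438  0.2785] tcp [ 0.508  -0.1472  0.271 ] travel [-0.0011  0.012   0.0075] dr [ 0.2 -0.2  0.1]
S [169 141 258   0   0   0   0   0   0   2  90 183 102 100 100 107  87  24
  48  81  89  30  29]
0.305 65 ((505.92266845703125, -132.978271484375), (40.09224319458008, 86.30567169189453), 83.18862915039062)
0.117 319 ((507.9844970703125, -147.7298583984375), (65.73577880859375, 63.542884826660156), 31.681882858276367)
T [ 2  2  5  0  0  0  0  0  0  0  1  5  0  4  2  1  1  0 11  8 10 23  0]
0.305 30 ((503.11773681640625, -115.3883056640625), (4.4461445808410645, 34.48016357421875), 78.37261199951172)
```

View pics/st3.png

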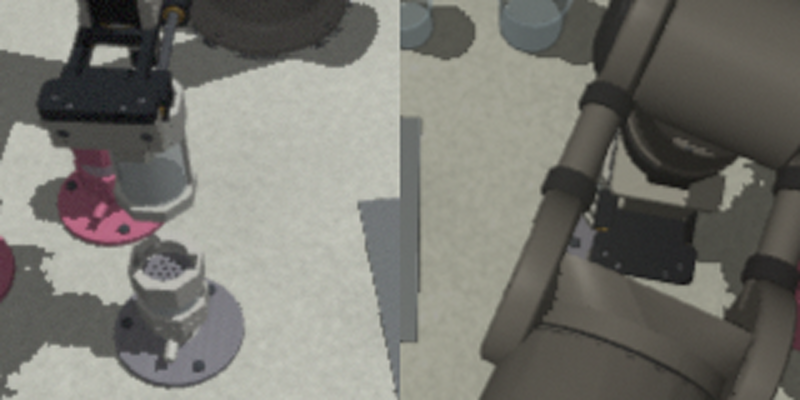

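The left half shows the stage held upright, with its lower collar at (155,195). The stand's socket is at (168,265), about 12 mm away from under it. I'll correct that offset and lower the stage.

arm_command(fingers=[1,1,1,1,1,1,1,1], travel=[[-0.0005,0.006,0],[-0.0005,0.012,0],[-0.0005,0.012,0.02],[-0.0005,0.012,0.04],[-0.0005,0.012,0.05],[-0.0005,0.012,0.05],[-0.0005,0.012,0.05],[-0.0005,0.012,0.05]], dr=[[0.2,-0.2,0.3],[0.2,-0.2,0.3],[0.2,-0.2,0.3],[0.2,-0.2,0.3],[0.2,-0.2,0.3],[0.2,-0.2,0.3],[0.2,-0.2,0.3],[0.2,-0.2,0.3]])

```text
time: 11.55
tool_pos: [0.509, -0.1479, 0.23]
tool_rot: [3.139, 0.001, 1.367]
contact_force: [-0.7, -0.7, -0.5]
opening: 0.0637
grip_force: 29.9
```

```bash
python3 - <<'E'
from cell import *
from h import *
for i in range(3):
    s=observe();print(s["tool_rot"].round(4),s["tool_pos"].round(4),s["contact_force"].round(1)) if i==0 else 0
    c=read_camera("scene")
go(s,[.508,-.1472,.29],tool(78.3,0))
P=cloud(c);x,y,z=P[...,0],P[...,1],P[...,2];ok=(c["z_map"]>0)&(np.hypot(x-.508,y+.147)<.06)
for lo,hi in((.148,.160),(.100,.112)):   # lower collar band of stage / top band of stand
    q=P[ok&(z>lo)&(z<hi)];print(lo,len(q),q.min(0).round(4),q.max(0).round(4))
cv2.imwrite("pics/s4.png",cv2.resize(c["color"][140:260,210:320],None,fx=5,fy=5,interpolation=cv2.INTER_CUBIC))
E
```

```text
[3.1391e+00 1.0000e-03 1.3666e+00] [ 0.509  -0.1479  0.23  ] [-0.7 -0.7 -0.5]
now [ 0.5089 -0.1479  0.2301] tcp [ 0.508  -0.1472  0.271 ] travel [ 0.0005 -0.0009 -0.0409] dr [ 0.2  0.1 -0. ]
0.148 65 [ 0.5108 -0.1813  0.1516] [ 0.5423 -0.1161  0.1598]
0.1 126 [ 0.5006 -0.1809  0.1   ] [ 0.5433 -0.1136  0.112 ]
```

View pics/s4.png

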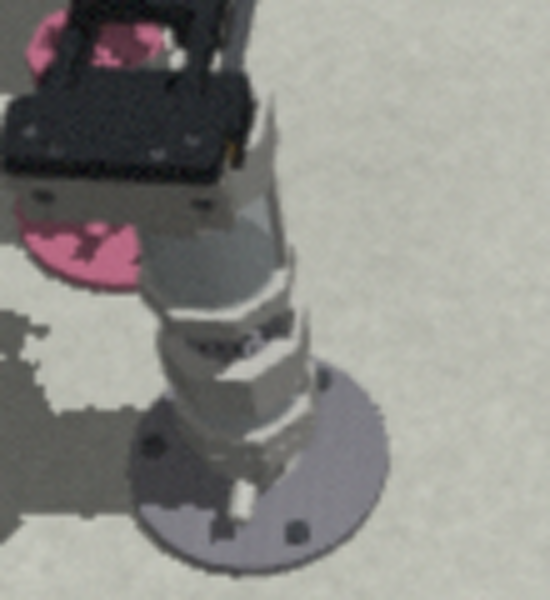

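The crop shows the stage directly above the socket with the octagon flats parallel (collar corner at (290,275), stand corner at (308,335)). Lower it into the slots.

arm_command(fingers=[1,1,1,1,1,1,1,1], travel=[[0.0007,-0.0008,0.004],[0.0007,-0.0008,0.008],[0.0007,-0.0008,0.012],[0.0007,-0.0008,0.016],[0.0007,-0.0008,0.019],[0.0007,-0.0008,0.022],[0.0007,-0.0008,0.024],[0.0007,-0.0008,0.025]], dr=[[0,0,0],[0,0,0],[0,0,0],[0,0,0],[0,0,0],[0,0,0],[0,0,0],[0,0,0]])

```text
time: 12.37
tool_pos: [0.5075, -0.1468, 0.2035]
tool_rot: [3.141, 0.001, 1.366]
contact_force: [0.5, -0.4, -1.4]
opening: 0.0639
grip_force: 29.9
```

arm_command(fingers=[1,1,1,1,1,1,1], travel=[[0,0,0.002],[0,0,0.003],[0,0,0.004],[0,0,0.005],[0,0,0.0055],[0,0,0.006],[0,0,0.006]], dr=[[0,0,0],[0,0,0],[0,0,0],[0,0,0],[0,0,0],[0,0,0],[0,0,0]])

```text
time: 12.95
tool_pos: [0.5076, -0.1469, 0.1992]
tool_rot: [3.14, 0.001, 1.367]
contact_force: [-3.4, 0.6, 7.0]
opening: 0.0643
grip_force: 29.9
```

It is seated: contact came at TCP z 0.199, as expected. Now turn it clockwise.

arm_command(fingers=[1,1,1,1,1,1,1,1], travel=[[0,0,0],[0,0,0],[0,0,0],[0,0,0],[0,0,0],[0,0,0],[0,0,0],[0,0,0]], dr=[[0,0,4],[0,0,10],[0,0,16],[0,0,22],[0,0,28],[0,0,34],[0,0,40],[0,0,45]])

```text
time: 13.62
tool_pos: [0.5092, -0.1473, 0.1992]
tool_rot: [3.137, -0.003, 0.576]
contact_force: [2.3, 0.2, 2.6]
opening: 0.064
grip_force: 29.9
```

```bash
python3 - <<'E'
from cell import *
from h import *
s=observe();print(s["torque"].round(2),s["contact_force"].round(1),s["qpos"].round(2))
go(s,[.5076,-.1469,.2182],tool(-11.7,0))
E
```

```text
[-0.2  -0.57  0.06] [2.3 0.2 2.6] [-0.43  0.37  1.56 -0.    1.21  0.57]
now [ 0.5092 -0.1473  0.1992] tcp [ 0.5076 -0.1469  0.1992] travel [-0.0011 -0.0012  0.    ] dr [ 0.2 -0.3 44.7]
```

arm_command(fingers=[1,1,1,1,1,1,1,1], travel=[[0,0,0],[0,0,0],[0,0,0],[0,0,0],[0,0,0],[0,0,0],[0,0,0],[0,0,0]], dr=[[0,0,6],[0,0,12],[0,0,18],[0,0,24],[0,0,30],[0,0,35],[0,0,39],[0,0,41]])

```text
time: 14.28
tool_pos: [0.5089, -0.148, 0.1993]
tool_rot: [3.139, -0.005, -0.138]
contact_force: [1.4, -2.7, 3.2]
opening: 0.0641
grip_force: 29.9
```

arm_command(fingers=[1,1,1,1,1,1,1,1], travel=[[0,0,0],[0,0,0],[0,0,0],[0,0,0],[0,0,0],[0,0,0],[0,0,0],[0,0,0]], dr=[[0,0,1],[0,0,2],[0,0,3],[0,0,3.5],[0,0,4],[0,0,4.5],[0,0,5],[0,0,5]])

```text
time: 14.95
tool_pos: [0.5086, -0.1486, 0.1992]
tool_rot: [3.138, -0.005, -0.221]
contact_force: [0.8, -5.7, 5.0]
opening: 0.0642
grip_force: 29.8
```

```bash
python3 - <<'E'
from cell import *
from h import *
s=observe();print(s["torque"].round(2),s["contact_force"].round(1),s["qpos"].round(2),np.degrees(s["tool_rot"]).round(2),s["joint_efforts"].round(2))
E
```

```text
[-1.48 -0.06  0.22] [ 0.8 -5.7  5. ] [-0.43  0.37  1.56 -0.    1.21  1.37] [179.77  -0.27 -12.67] [  2.31 -40.96 -20.36   1.94   0.99   0.33]
```

arm_command(fingers=[1,1,1,1,1,1], travel=[[0,-0.001,0],[0,-0.001,0],[0,-0.001,0],[0,-0.001,0],[0,-0.001,0],[0,-0.001,0]], dr=[[0,0,1],[0,0,2],[0,0,3],[0,0,4],[0,0,4],[0,0,4]])

```text
time: 15.45
tool_pos: [0.5087, -0.1476, 0.1993]
tool_rot: [3.137, -0.005, -0.288]
contact_force: [1.0, -5.5, 6.1]
opening: 0.0635
grip_force: 30.3
```

```bash
python3 - <<'E'
from cell import *
from h import *
s=observe();print(s["torque"].round(2),s["contact_force"].round(1),s["qpos"].round(2),np.degrees(s["tool_rot"]).round(2),s["joint_efforts"].round(2))
E
```

```text
[-1.27  0.21  1.33] [ 1.  -5.5  6.1] [-0.42  0.37  1.56 -0.    1.21  1.44] [179.76  -0.26 -16.51] [  1.45 -40.64 -20.28   2.35   0.72   1.36]
```

The torque rose to 1.3 N m, so the stage is on its stop. Release and withdraw straight up.

arm_command(fingers=[0.3,-0.3,-1,-1,-1,-1], travel=[[0,0,0],[0,0,0],[0,0,0],[0,0,0],[0,0,0],[0,0,0]], dr=[[0,0,0],[0,0,0],[0,0,0],[0,0,0],[0,0,0],[0,0,0]])

```text
time: 15.95
tool_pos: [0.5075, -0.1455, 0.1975]
tool_rot: [-3.142, 0.0, -0.292]
contact_force: [0.2, -0.2, -0.6]
opening: 0.086
grip_force: 0.0
```

arm_command(fingers=[-1,-1,-1,-1,-1,-1,-1,-1], travel=[[0,0,-0.02],[0,0,-0.05],[0,0,-0.09],[0,0,-0.13],[-0.03,0,-0.14],[-0.07,0,-0.14],[-0.1,0,-0.14],[-0.1,0,-0.14]], dr=[[0,0,0],[0,0,0],[0,0,0],[0,0,0],[0,0,0],[0,0,0],[0,0,0],[0,0,0]])

```text
time: 16.62
tool_pos: [0.4078, -0.115, 0.3383]
tool_rot: [3.141, 0.001, -0.291]
contact_force: [0.8, -0.0, 0.1]
opening: 0.0918
grip_force: 0.0
```

```bash
python3 - <<'E'
from cell import *
from h import *
s=observe();print(s["tool_pos"].round(3),s["contact_force"].round(1),s["opening"])
c=read_camera("scene");w=read_camera("wrist")
for n,k in(("S",c),("W",w)):
    P=cloud(k);x,y,z=P[...,0],P[...,1],P[...,2];ok=(k["z_map"]>0)&(np.hypot(x-.508,y+.147)<.045)
    q=P[ok&(abs(z-.230)<.006)];print(n,len(q))
    if len(q)>20:
        print(cv2.minAreaRect((q[:,:2]*1000).astype(np.float32)),np.median(q[:,2]))
        d=q[:,:2]-np.array([.508,-.1473]);r=np.hypot(*d.T);a=np.degrees(np.arctan2(d[:,1],d[:,0]))%360
        print(np.histogram(a[(r>.0235)&(r<.0275)],bins=np.arange(0,361,10))[0])
im=np.zeros((600,800,3),np.uint8)
a=cv2.resize(c["color"][120:260,200:330],None,fx=3,fy=3,interpolation=cv2.INTER_CUBIC);im[:a.shape[0],:a.shape[1]]=a
b=cv2.resize(w["color"],(400,250),interpolation=cv2.INTER_AREA);im[:250,400:]=b
cv2.imwrite("pics/f.png",im)
E
```

```text
[ 0.408 -0.115  0.338] [ 0.8 -0.   0.1] 0.09176697751955837
S 399
((510.34881591796875, -147.73062133789062), (65.31092834472656, 64.26821899414062), 34.26084899902344) 0.22947578680234945
[1 3 3 5 3 4 3 5 3 3 4 3 2 4 2 2 5 3 3 4 4 3 3 3 5 3 4 2 4 3 4 4 4 0 0 0]
W 2620
((509.1361389160156, -147.45907592773438), (64.0992660522461, 64.13090515136719), 32.253501892089844) 0.23015538103475555
[ 9 31 32 32 28 30 26 29 29 27 26 28 26 26 19  0  0  0 12 26 25 29 26 26
 29 30 29 29 29 31 32 30 26  0  0  0]
```

View pics/f.png

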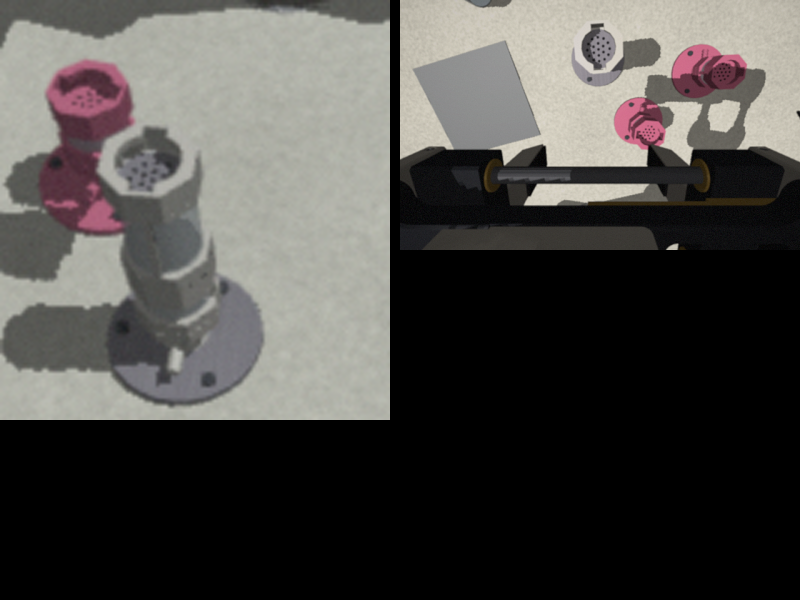

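The stage is seated, with its top at 0.230 m as expected for fully home. Its slots lie along 166°/346°, which matches the stand's y axis, so it is turned fully and locked. The gripper is clear and the beakers were never approached.

```bash
python3 -c "
from cell import *
print(hand_in())"
```

```text
the job is handed in; nothing more can be done
None
```

The filter stage is standing fully seated on the white filter stand, turned a quarter turn clockwise to its stop and released; the job is handed in at about 17 s, with the beakers untouched.

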